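# Feed a gilt frame under the hold-down spring of a fitting jig

## Task

The small gold picture frame lies face down on the sprung white bed of the fitting jig. With the fingertips, press it down hard and, keeping it pressed, slide it under the red bridge and the steel leaf spring until it is fully home against the end stop; then let go, leaving it held under the spring. Do not lift or tip the frame, and leave the other things on the bench where they are.

Things in the scene. Friction and masses are not known exactly. Their poses are not given: they have to be found in the camera images.
- jig: Fitting jig, fixed: grey base plate 360 x 150 x 12 mm. Origin: centre of the plate's underside, on the bench; +x is the feed direction (to the bridge and stop), z up. Heights in these notes are above the bench. Two blue side guides run along x, 114 mm apart inside, tops at 46 mm. The rear (-x) end is open.
- bridge (a point): Middle of the underside of the red bridge bar that crosses the lane: at the jig's x = 105 mm, 47 mm high. The bar is 14 mm thick (x = 98 to 112 mm); its top with the spring clamp is at 66 mm. The 22 mm thick frame passes under it only with the bed at least 9 mm down; with the bed up the frame's end runs against the bar.
- stop (a point): Middle of the face of the dark end stop at the end of the lane, at the jig's x = 155 mm; the stop's top is at 46 mm. The frame is home when its leading end touches this face: its origin is then at the jig's x = 75 mm. Sliding the pressed frame takes about 7 to 14 N along the lane; clearly more means the stop (or the bridge) is met.
- bed (a joint): How far the white bed (322 mm long, filling the lane) is pressed down, m: 0 up (its top at 34 mm), 0.014 on its hard stop (top at 20 mm). It moves straight down without tilting. Its spring pushes up with 10 N when up and 17 N fully down; bed and frame weigh about 5 N, so the fingers press with about 5 N to start it and 12 N to hold it down.
- leaf: Steel leaf spring 45 mm wide, hinged below the bridge bar. Origin: its hinge, at the jig's x = 112 mm, 49 mm high. It slopes down and forward; its nose, at x = 142 mm, hangs with its underside about 36 mm high. The frame's front rail lifts it as it passes under, and is then pressed down with about 5 to 9 N.
- frame: Gold picture frame, loose, face down on the bed, 0.24 to 0.39 kg: 160 (x) x 110 (y) x 22 mm high. Origin: centre of its underside; its +x end leads, z up. 22 mm wide rails and a 14 mm wide wooden crossbar stand 10 mm above the brown back board, whose surface is 12 mm above the origin (46 mm high with the bed up). It starts 120 to 160 mm short of home.
- frame_bay (a point): Centre of the frame's rear well, on the board's surface: a place to press (frame x = -30 mm, 12 mm above its underside). The well is 56 mm long (frame x = -58 to -2 mm) and 66 mm wide, 10 mm deep.
- crossbar (a point): Middle of the crossbar's rear face (frame x = -2 mm, 17 mm above the frame's underside). Friction on the bed is about as strong as at the fingertips, so fingertips pressing in the rear well may slip forward until they meet this face, and then push the frame along by it.
- tape: Yellow tape roll lying flat, 90 mm across, 40 mm high; origin at the centre of its underside. Leave it alone.
- tin: Tin 60 mm across, 70 mm high; origin at the centre of its underside. Leave it alone.
- driver: Screwdriver with a green handle, 170 mm long, lying down. Leave it alone.
- offcut: Gold moulding offcut 90 x 22 x 22 mm; origin at the centre of its underside. Leave it alone.
Things that resemble listed ones, but are neither listed nor needed, are in the scene too. There is more than one size of the frame; the one meant has the size given above.

How it is judged:
By the outcome, as a careful person would: the job done as asked, in the order asked, and still so for the second after the job is handed in, with the robot touching nothing.
It also fails if it takes over 40 s, if anything falls off the work surface, if the arm or the gripper's body presses on something with over 40 N, if the wrist force passes 120 N, or if a joint passes its speed limit or range.

## Robot

A 7-joint arm with a two-finger parallel gripper is mounted at the origin on the work surface. World frame = base frame: x ahead of the robot, y to its left, z up, the work surface at z = 0. Lengths are in m, angles in rad, forces in N, time in s.
With the tool pointing down it reaches from about 0.4 to 0.85 m from the base axis. Payload 4.5 kg.
Tool frame: the origin (TCP) lies at the very end of the fingers, on their centre line; the grasp point (between the pads) lies 19 mm behind it (r.grip_point_offset is the distance from the TCP to the grasp point, in m); z points along the fingers, y is the line along which they close (so a half turn about z gives the same grasp; the last joint's range is limited). The gripper opens to 88 mm and grips with 3 to 60 N. Pads are 18 mm wide; open, the fingers measure 123 mm over their backs; the gripper's body (75 mm by 187 mm) begins 45 mm behind the grasp point.
Start: joints at [-1.091, 0.689, -0.195, 1.565, 0.157, 0.902, -0.215], TCP at [0.269, 0.564, 0.215] pointing down, gripper open.
Joint ranges: [-3.01, 3.01], [-0.46, 2.08], [-1.47, 1.51], [0.13, 2.56], [-1, 4.14], [0.04, 2.09], [-2.66, 2.66]. Speed limits (rad/s): [2.57, 2.57, 3.14, 3.14, 3.14, 3.14, 3.14].

## Interface

Orientations are given as a unit quaternion [x, y, z, w].
In Python, from plant import r gives the robot as it stands.
- The arm moves only by the tool carry_out, never from a script. Its argument "rows" is a list of rows, each a list of 3 entries, a list of its own where there are three numbers: the shift along the tool's x, y, z in cm, then the turn, a rotation vector about the tool's x, y, z in degrees, then the closure, from 0 (fully open) to 1 (shut). A call has 1 to 12 rows; each row is the pose to reach, as a shift and turn from the pose commanded when the call began, along the tool's axes at that moment; what a row does not reach only later rows make up. A row lasts 1/10 s, in which the tool goes at most 50 mm and 8.59 degrees, less where a joint would pass 70% of its speed; a pose out of reach is approached as far as the arm can. A call with a gripper value outside its range is refused whole. The fingers move at their own pace and stop on an object; "newtons" is the grip in N (left out, the last holds). Time passes only in rows, so rows that repeat a pose let the fingers close. It gives the time, the measured TCP pose, the force, the opening and the grip force at its end, in the units of the state.
- r.get_state(): the state, without advancing time (a new reading comes with each control period).
- r.snapshot(name): name is "scene" or "top" or "wrist"; returns a dict with "image" (480x640x3 uint8, red, green, blue), "fx", "fy", "cx", "cy" (pixels), "pose" (4x4, takes a point from camera to world coordinates). Camera axes: x right, y up, looking along -z (the intrinsics and any distortion apply to the point x, -y, -z); pixel columns grow to the right and rows downward; lengths in m; the calibration is good to about 2 mm. A picture is of the moment at which its call begins. There is no depth.
- r.finish_job(): hands the job in; it is judged then, once.
The state is a dict: "clock": time; "q": joint angles; "qd": joint speeds; "joint_torque": joint torques, N m; "tool_pos": TCP position; "eef_rot": TCP orientation; "contact_force": force on the tool from outside, world axes, zero at the start; "moment": the same for the moment, N m; "opening": opening from 0.0 (shut) to 1.0 (fully open); "finger_force": force on a finger pad.
Only numpy, scipy, OpenCV 4.12 (cv2) and the standard library are available. Lean on these libraries where they do the work, as an engineer would, in place of code of your own. Each camera call takes 0.05 s, during which the arm holds its last target. There are 200 camera calls.

## Working session

There is one attempt and no reset: what is moved stays moved. The work goes in short steps, Python scripts to look and compute and a tool call to move; the robot and the scene stay as the last step left them, time stands still between calls to the robot, and variables do not carry over. Pictures are saved under pics/ and viewed, at most 11 in all, crops included, and the job is handed in when it is done.

Besides the shell and the picture viewer there is one more tool, called after "Emit:" by a JSON object that holds its "name" and its "arguments". carry_out: Moves the arm, as the interface text tells. Its arguments: {"type":"object","properties":{"rows":{"type":"array"},"newtons":{"type":"number"}},"required":["rows"]}

```bash
mkdir -p pics; cat > h.py <<'E'
import numpy as np, cv2
from plant import r
def snap(n,f):
    s=r.snapshot(n); cv2.imwrite('pics/'+f,cv2.cvtColor(s['image'],cv2.COLOR_RGB2BGR)); np.savez('pics/'+f+'.npz',**{k:s[k] for k in('fx','fy','cx','cy','pose')}); return s
def px2w(f,u,v,z):
    s=np.load('pics/'+f+'.npz'); P=s['pose']; d=P[:3,:3]@np.array([(u-s['cx'])/s['fx'],-(v-s['cy'])/s['fy'],-1]); o=P[:3,3]
    return o+d*(z-o[2])/d[2]
E
python3 - <<'E'
from h import *
s=snap('top','t1.png');print({k:s[k] for k in s if k!='image'})
snap('scene','s1.png');print(r.get_state())
E
```

```text
{'fx': 440.2143561591322, 'fy': 440.2143561591322, 'cx': 324.1352474346662, 'cy': 237.02696252266904, 'pose': array([[ 0.02248755,  0.99529819, -0.09421164,  0.4869139 ],
       [-0.99871875,  0.02663759,  0.04302661, -0.05018437],
       [ 0.04533387,  0.09312337,  0.99462198,  0.77999869],
       [ 0.        ,  0.        ,  0.        ,  1.        ]])}
{'clock': 0.1, 'q': array([-1.0911954 ,  0.68993597, -0.19450049,  1.56624797,  0.15732065,
        0.90248061, -0.21506975]), 'qd': array([-0.00065759, -0.00103846, -0.0004    , -0.00114275,  0.00106659,
        0.00021326,  0.000111  ]), 'joint_torque': array([-3.07444978e-03, -5.28503251e+01, -1.27139971e+00, -1.53837347e+01,
       -5.25416562e-02,  1.94457774e-03,  3.02688579e-05]), 'tool_pos': array([0.26928093, 0.56333898, 0.21446527]), 'eef_rot': array([ 2.21007867e-01,  9.75271663e-01, -8.32272176e-04, -1.14337867e-04]), 'contact_force': array([-0.26153   , -0.34449167,  0.18910664]), 'moment': array([-0.01839974,  0.05984086, -0.03587868]), 'finger_force': 0.0, 'opening': 1.0034105161024724}
```

View pics/t1.png

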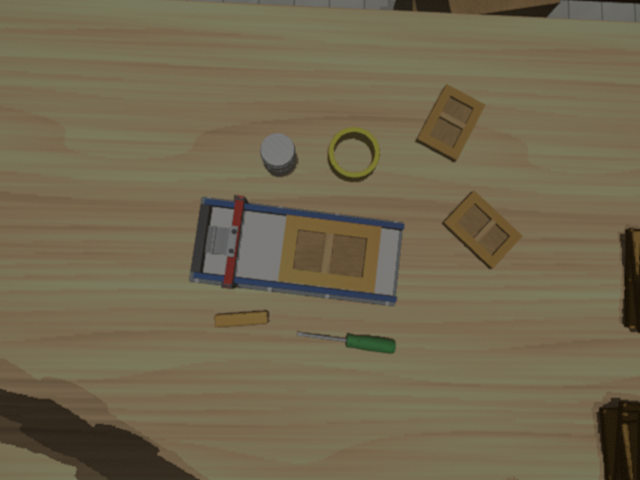

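View pics/s1.png

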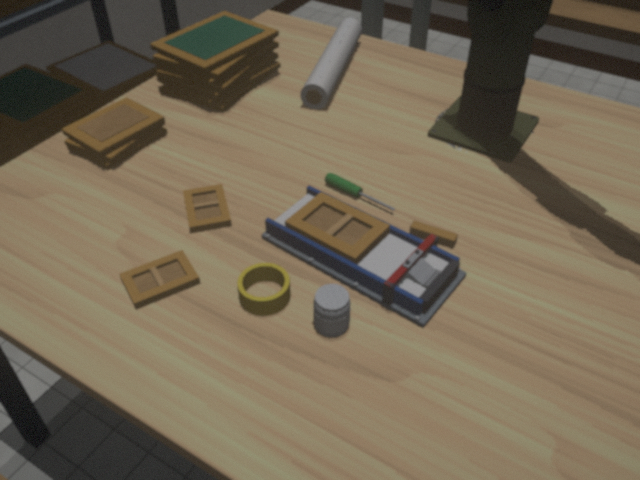

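The top view shows the jig with its bridge at (235,242) and stop at (200,238), so feed runs to the left in the picture. Candidates for the frame are the one on the bed at (331,254), the loose smaller ones at (451,122) and (482,230), and the stacks off to the right. I choose (331,254), which lies on the white bed, and check it in a close crop.

```bash
python3 - <<'E'
import cv2
i=cv2.imread('pics/t1.png')[185:315,180:420]
i=cv2.convertScaleAbs(cv2.resize(i,None,fx=3.3,fy=3.3,interpolation=cv2.INTER_CUBIC),alpha=1.5)
cv2.imwrite('pics/c1.png',i)
E
```

```text
(no output)
```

View pics/c1.png

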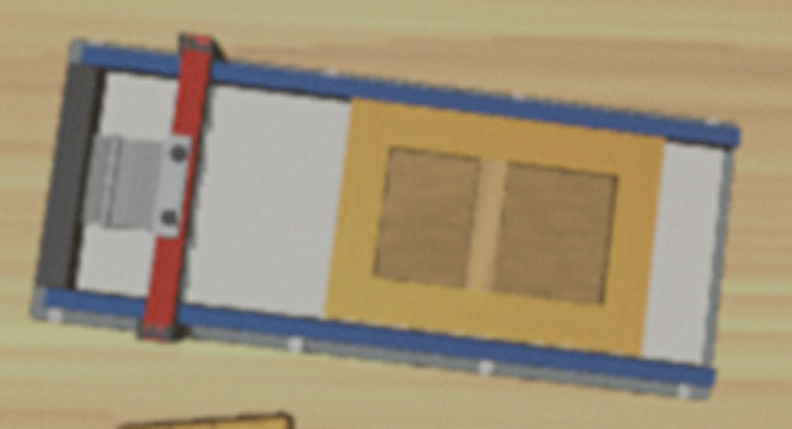

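The crop confirms a large gold frame on the bed, crop corners (351,99), (326,318), (664,139) and (641,356). Its crossbar is at about (487,225), the larger rear well at (555,230), and the stop face runs (103,70)-(76,290).

```bash
cat >> h.py <<'E'
def c(u,v,z): return px2w('t1.png',180+u/3.3-.35,185+v/3.3-.35,z)
E
python3 - <<'E'
from h import *
from scipy.spatial.transform import Rotation as R
F=[c(*p,.056) for p in((351,99),(326,318),(664,139),(641,356))]
W=[c(*p,.056) for p in((507,160),(494,291),(617,175),(603,304))]
S=[c(*p,.046) for p in((103,70),(76,290))]
G=[c(*p,.046) for p in((82,42),(740,128),(45,290),(714,370))]
fc=sum(F)/4; d=(F[0]+F[1]-F[2]-F[3])/2; L=np.linalg.norm(d); d/=L
n=np.array([-d[1],d[0],0])
print('frame',fc,'len',L,'w',np.linalg.norm(F[0]-F[1]),'yaw',np.degrees(np.arctan2(d[1],d[0])))
print('guideyaw',[np.degrees(np.arctan2(*(a-b)[1::-1])) for a,b in((G[0],G[1]),(G[2],G[3]))])
print('well corners rel', [((w-fc)@d,(w-fc)@n) for w in W],'wellc',sum(W)/4)
print('stop',S,[(s-fc)@d-.08 for s in S], 'dir',d)
st=r.get_state(); T=R.from_quat(st['eef_rot']); print(T.as_matrix())
print('tool axes yaw: y', np.degrees(np.arctan2(*T.as_matrix()[[1,0],1])), 'x',np.degrees(np.arctan2(*T.as_matrix()[[1,0],0])))
E
```

```text
frame [ 0.52844782 -0.09179886  0.056     ] len 0.1582662937136957 w 0.1098759772127875 yaw 84.35499885521217
guideyaw [np.float64(84.16164216992573), np.float64(84.46395253577312)]
well corners rel [(np.float64(-0.0013685460984625523), np.float64(-0.03422434121301427)), (np.float64(-0.002723201368889948), np.float64(0.031643471488027645)), (np.float64(-0.057296620281423474), np.float64(-0.03364314497154079)), (np.float64(-0.05755235615662344), np.float64(0.03145580675367773))] wellc [ 0.5267092 -0.1215071  0.056    ]
stop [array([0.60357249, 0.1082926 , 0.046     ]), array([0.49251297, 0.11646806, 0.046     ])] [np.float64(0.12651071325105162), np.float64(0.12372221032793553)] dir [0.09836454 0.99515045 0.        ]
[[-9.02311020e-01  4.31085229e-01 -5.90898359e-04]
 [ 4.31085610e-01  9.02309660e-01 -1.57284380e-03]
 [-1.44856433e-04 -1.67392207e-03 -9.99998588e-01]]
tool axes yaw: y 64.46351041723128 x 154.4635243102387
```

Emit:
{"name": "carry_out", "arguments": {"rows": [[[-3,-2.8,0],[0,0,5.8],1],[[-6.5,-6.1,0],[0,0,11.7],1],[[-10,-9.4,0],[0,0,17.5],1],[[-13.5,-12.7,0],[0,0,23.4],1],[[-17,-16,0],[0,0,29.2],1],[[-20.5,-19.3,0],[0,0,35],1],[[-24,-22.6,0],[0,0,40.9],1],[[-27.5,-25.9,0],[0,0,46.7],1],[[-31,-29.2,0],[0,0,52.5],1],[[-34.5,-32.5,0],[0,0,58.4],1],[[-38,-35.8,0],[0,0,64.3],1],[[-42,-39.6,0],[0,0,70.1],1]], "newtons": 15}}

```text
clock: 1.3
tool_pos: [0.476, 0.0288, 0.2151]
eef_rot: [0.742, 0.67, -0.0, -0.0]
contact_force: [1.4, 0.5, -0.2]
opening: 0.003
finger_force: 0.0
```

Emit:
{"name": "carry_out", "arguments": {"rows": [[[-3,1.5,1],[0,0,0],1],[[-6.5,3,3],[0,0,0],1],[[-10,4.7,6],[0,0,0],1],[[-12.8,6.2,9],[0,0,0],1],[[-12.8,6.2,10],[0,0,0],1],[[-12.8,6.2,10],[0,0,0],1],[[-12.8,6.2,10],[0,0,0],1]]}}

```text
clock: 2.0
tool_pos: [0.5248, -0.1015, 0.1155]
eef_rot: [0.74, 0.672, 0.0, -0.001]
contact_force: [-0.5, 0.2, -0.8]
opening: 0.004
finger_force: 0.0
```

```bash
python3 - <<'E'
from h import *
snap('wrist','w1.png');s=r.get_state();print(s['tool_pos'],s['eef_rot'],s['contact_force'])
E
```

```text
[ 0.52518734 -0.10134195  0.11596619] [ 7.40248089e-01  6.72333520e-01  6.25455751e-04 -1.14949758e-04] [ 0.08853859  0.7894437  -0.07434458]
```

View pics/w1.png

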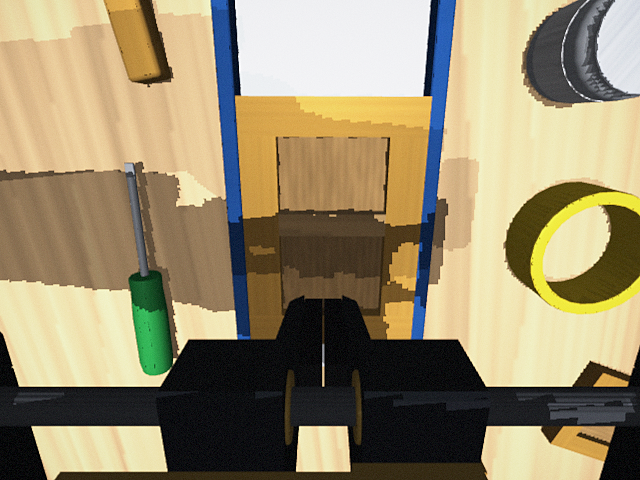

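The wrist view shows the fingers over the rear well. The crossbar's rear edge is near (330,237), the well's sides are at u = 281 and 383, the frame's front edge is at v = 97, and the guides are on both sides.

```bash
python3 - <<'E'
from h import *
s=r.get_state();p=s['tool_pos'];d=np.array([.09836,.99515,0]);n=np.array([-d[1],d[0],0])
for k,u,v in(('xbar',330,237),('wellL',280,240),('wellR',383,237),('front',334,97),('wellrear',330,314)):
    w=px2w('w1.png',u,v,.056);print(k,w,'fwd',(w-p)@d,'left',(w-p)@n)
E
```

```text
xbar [ 0.53150015 -0.09355338  0.056     ] fwd 0.008371727082416722 left -0.005516105446065661
wellL [ 0.50016058 -0.09249345  0.056     ] fwd 0.006343954863983671 left 0.02577572191443223
wellR [ 0.56442473 -0.09674935  0.056     ] fwd 0.008429717158734395 left -0.03859536140036225
front [ 0.54118746 -0.01227578  0.056     ] fwd 0.09020797114170216 left -0.007161972382817736
wellrear [ 0.52655892 -0.1474466   0.056     ] fwd -0.04574613091509676 left -0.005899779211210035
```

Emit:
{"name": "carry_out", "arguments": {"rows": [[[-0.7,0.5,0],[0,0,0],1],[[-0.7,0.5,2],[0,0,0],1],[[-0.7,0.5,4],[0,0,0],1],[[-0.7,0.5,5.5],[0,0,0],1],[[-0.7,0.5,6.5],[0,0,0],1],[[-0.7,0.5,6.5],[0,0,0],1],[[-0.7,0.5,6.5],[0,0,0],1]]}}

```text
clock: 2.75
tool_pos: [0.5298, -0.1105, 0.0509]
eef_rot: [0.741, 0.672, 0.0, 0.0]
contact_force: [0.8, 1.3, -0.4]
opening: 0.005
finger_force: 0.0
```

Emit:
{"name": "carry_out", "arguments": {"rows": [[[0,0,0.3],[0,0,0],1],[[0,0,0.6],[0,0,0],1],[[0,0,0.9],[0,0,0],1],[[0,0,1.2],[0,0,0],1],[[0,0,1.5],[0,0,0],1],[[0,0,1.8],[0,0,0],1],[[0,0,1.9],[0,0,0],1],[[0,0,1.9],[0,0,0],1]]}}

```text
clock: 3.55
tool_pos: [0.5291, -0.1105, 0.031]
eef_rot: [0.741, 0.671, -0.0, -0.0]
contact_force: [0.2, 1.0, -0.4]
opening: 0.008
finger_force: 0.0
```

```bash
python3 - <<'E'
from h import *
snap('wrist','w2.png');s=snap('scene','s2.png');i=cv2.cvtColor(s['image'][160:340,240:480],cv2.COLOR_RGB2BGR)
j=cv2.imread('pics/w2.png')
cv2.imwrite('pics/c2.png',np.hstack([cv2.resize(i,None,fx=1.667,fy=1.667),cv2.resize(j,(400,300))]))if 0 else cv2.imwrite('pics/c2.png',np.vstack([cv2.resize(i,(400,300)),cv2.resize(j,(400,300))]))
s=r.get_state();print(s['tool_pos'],s['contact_force'],s['moment'])
E
```

```text
[ 0.5293105  -0.11053888  0.0312178 ] [-0.08944442  0.41630098 -0.54064078] [0.0178275  0.06268766 0.00533828]
```

View pics/c2.png

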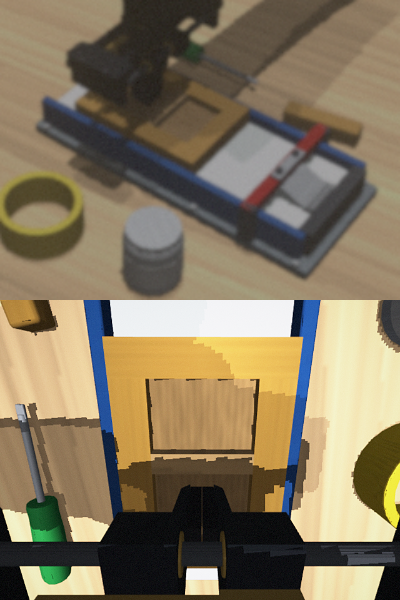

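The upper half shows the hand over the rear well, frame between the guides. The lower half (wrist) shows the front edge at crop (103-304, 337). The force is still nil, so I work out the frame's height from its apparent width.

```bash
python3 - <<'E'
from h import *
for f,a,b in(('w1.png',(235,97),(432,97)),('w2.png',(103*1.6,37*1.6),(304*1.6,37*1.6))):
    s=np.load('pics/'+f+'.npz');print(f,s['pose'][:3,3],s['pose'][:3,2],float(s['fx']))
    for z in(.03,.042,.056,.07):print(z,np.linalg.norm(px2w(f,*a,z)-px2w(f,*b,z)),px2w(f,*a,z))
E
```

```text
w1.png [ 0.5346097  -0.0200938   0.28439784] [0.03280406 0.31664098 0.94797805] 384.2122474004416
0.03 0.12211089219245504 [ 0.48083356 -0.00541129  0.03      ]
0.042 0.11635089546952239 [ 0.48337019 -0.00610386  0.042     ]
0.056 0.10963089929276772 [ 0.48632959 -0.00691187  0.056     ]
0.07 0.10291090311601303 [ 0.489289   -0.00771988  0.07      ]
w2.png [ 0.53910242 -0.02894979  0.19981962] [0.0333165  0.31760585 0.94763734] 384.2122474004416
0.03 0.1292723779274681 [ 0.47757194 -0.00240597  0.03      ]
0.042 0.1201375763168568 [ 0.48191988 -0.00428164  0.042     ]
0.056 0.10948030777114373 [ 0.48699248 -0.00646992  0.056     ]
0.07 0.09882303922543063 [ 0.49206508 -0.00865821  0.07      ]
```

```bash
python3 - <<'E'
from h import *
from scipy.spatial.transform import Rotation as R
s=np.load('pics/w2.png.npz');st=r.get_state();P=s['pose'];M=R.from_quat(st['eef_rot']).as_matrix()
for dz in(0,-.01,-.019,-.03):
  for dy in(0,.0175,-.0175):
    q=P[:3,:3].T@(st['tool_pos']+M@np.array([0,dy,dz])-P[:3,3]);print(dz,dy,s['cx']+s['fx']*q[0]/-q[2],s['cy']-s['fy']*q[1]/-q[2])
j=cv2.imread('pics/w2.png')[220:480,160:480];cv2.imwrite('pics/c3.png',cv2.convertScaleAbs(cv2.resize(j,None,fx=2.25,fy=2.25,interpolation=cv2.INTER_CUBIC),alpha=2,beta=30))
E
```

```text
0 0 319.98771086966264 291.57814433168124
0 0.0175 356.14050300892774 291.58482244157
0 -0.0175 283.8486849992486 291.5714687646849
-0.01 0 319.7956180919511 301.1922846426794
-0.01 0.0175 357.8893684657132 301.2012507375151
-0.01 -0.0175 281.7171515265198 301.1833221451812
-0.019 0 319.60420748842853 310.77228250205746
-0.019 0.0175 359.6320587911567 310.7837240442196
-0.019 -0.0175 279.5932310491087 310.76084578339845
-0.03 0 319.3421251122572 323.88936460982313
-0.03 0.0175 362.01823508959677 323.90451225946066
-0.03 -0.0175 276.68519624987573 323.8742237684166
```

View pics/c3.png

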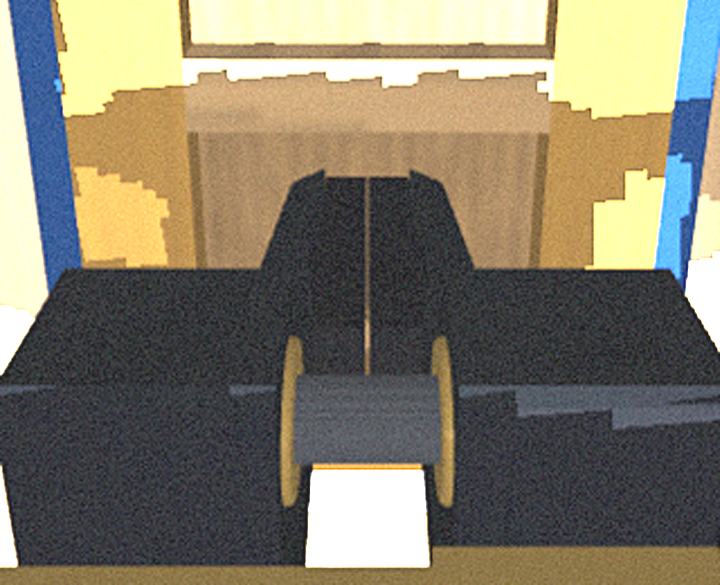

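Emit:
{"name": "carry_out", "arguments": {"rows": [[[0,0,0.2],[0,0,0],1],[[0,0,0.4],[0,0,0],1],[[0,0,0.6],[0,0,0],1],[[0,0,0.6],[0,0,0],1]]}}

```text
clock: 4.05
tool_pos: [0.5291, -0.1105, 0.0249]
eef_rot: [0.741, 0.671, -0.0, -0.0]
contact_force: [0.6, -0.2, -0.4]
opening: 0.007
finger_force: 0.0
```

Emit:
{"name": "carry_out", "arguments": {"rows": [[[0,0,0.2],[0,0,0],1],[[0,0,0.4],[0,0,0],1],[[0,0,0.6],[0,0,0],1],[[0,0,0.6],[0,0,0],1]]}}

```text
clock: 4.45
tool_pos: [0.5294, -0.1105, 0.0195]
eef_rot: [0.741, 0.671, 0.0, 0.0]
contact_force: [-0.4, 0.7, 7.5]
opening: 0.002
finger_force: 3.3
```

```bash
python3 - <<'E'
from h import *
snap('wrist','w3.png');s=r.get_state();print(s['tool_pos'],s['contact_force'],s['joint_torque'],s['opening'])
j=cv2.imread('pics/w3.png')
cv2.imwrite('pics/c4.png',cv2.convertScaleAbs(j,alpha=1.5,beta=20))
E
```

```text
[ 0.52937226 -0.11058183  0.01959012] [-0.93192929 -0.10892441  6.34688253] [ 5.77856787e-02 -4.81110156e+01  1.69947769e+00 -5.64789265e+00
 -6.11408017e-03 -3.16014569e-01 -7.36285474e-04] 0.0060550483745738515
```

View pics/c4.png

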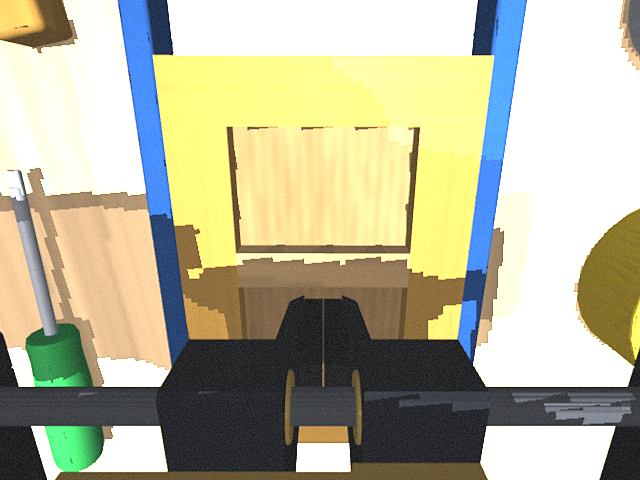

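Contact is now felt at 7 N. The front edge is at v = 56, the crossbar's rear edge at v = 287, and the finger tip at v = 298. So the real tips end about 24 mm above the reported TCP. I check where the tip's front is relative to the crossbar.

```bash
python3 - <<'E'
from h import *
p=r.get_state()['tool_pos'];d=np.array([.09836,.99515,0])
for z in(.050,.053,.056):print('width',z,np.linalg.norm(px2w('w3.png',154,57,z)-px2w('w3.png',493,57,z)),'front',(px2w('w3.png',322,56,z)-p)@d,'xbar',(px2w('w3.png',322,287,z)-p)@d)
for z in(.040,.044):print('tip front',z,(px2w('w3.png',324,298,z)-p)@d,'w',np.linalg.norm(px2w('w3.png',304,298,z)-px2w('w3.png',343,298,z)))
E
```

```text
width 0.05 0.110833621411947 front 0.09965659484276498 xbar 0.016743940223307063
width 0.053 0.10843032952056873 front 0.09927740724488283 xbar 0.01816261240841414
width 0.056 0.1060270376291904 front 0.09889821964700068 xbar 0.01958128459352121
tip front 0.04 0.006836044798314517 w 0.016712238747102353
tip front 0.044 0.008867248001645678 w 0.01626162913010748
```

Emit:
{"name": "carry_out", "arguments": {"rows": [[[0,0,0.2],[0,0,0],1],[[0,0,0.4],[0,0,0],1],[[0,0,0.6],[0,0,0],1],[[0,0,0.8],[0,0,0],1],[[0,0,1.0],[0,0,0],1],[[0,0,1.1],[0,0,0],1],[[0,0,1.1],[0,0,0],1]]}}

```text
clock: 5.2
tool_pos: [0.5294, -0.1106, 0.0091]
eef_rot: [0.741, 0.671, 0.0, 0.0]
contact_force: [-1.9, 0.5, 11.9]
opening: 0.006
finger_force: 5.9
```

Emit:
{"name": "carry_out", "arguments": {"rows": [[[0,0,0.15],[0,0,0],1],[[0,0,0.3],[0,0,0],1],[[0,0,0.3],[0,0,0],1]]}}

```text
clock: 5.5
tool_pos: [0.5294, -0.1106, 0.0088]
eef_rot: [0.741, 0.671, 0.001, 0.001]
contact_force: [-5.9, 2.1, 35.6]
opening: 0.008
finger_force: 18.0
```

Emit:
{"name": "carry_out", "arguments": {"rows": [[[0,0,-0.12],[0,0,0],1],[[0.4,0,-0.12],[0,0,0],1],[[0.8,0,-0.12],[0,0,0],1],[[1.2,0,-0.12],[0,0,0],1],[[1.6,0,-0.12],[0,0,0],1],[[2.0,0,-0.12],[0,0,0],1],[[2.4,0,-0.12],[0,0,0],1],[[2.8,0,-0.12],[0,0,0],1],[[3.2,0,-0.12],[0,0,0],1],[[3.6,0,-0.12],[0,0,0],1],[[4.0,0,-0.12],[0,0,0],1]]}}

```text
clock: 6.6
tool_pos: [0.5344, -0.0788, 0.0089]
eef_rot: [0.743, 0.669, -0.002, 0.005]
contact_force: [-2.0, -12.6, 20.0]
opening: 0.002
finger_force: 10.2
```

Emit:
{"name": "carry_out", "arguments": {"rows": [[[0.4,0,0],[0,0,0],1],[[0.8,0,0],[0,0,0],1],[[1.2,0,0],[0,0,0],1],[[1.6,0,0],[0,0,0],1],[[2.0,0,0],[0,0,0],1],[[2.4,0,0],[0,0,0],1],[[2.8,0,0],[0,0,0],1],[[3.2,0,0],[0,0,0],1],[[3.6,0,0],[0,0,0],1],[[4.0,0,0],[0,0,0],1]]}}

```text
clock: 7.6
tool_pos: [0.5383, -0.0391, 0.0089]
eef_rot: [0.743, 0.669, -0.002, 0.005]
contact_force: [-2.1, -13.1, 21.2]
opening: 0.006
finger_force: 10.6
```

```bash
python3 - <<'E'
from h import *
snap('wrist','w4.png');s=snap('scene','s4.png');s=r.get_state();print(s['tool_pos'],s['contact_force'])
j=cv2.imread('pics/w4.png');i=cv2.imread('pics/s4.png')[170:330,250:490]
cv2.imwrite('pics/c5.png',cv2.convertScaleAbs(np.vstack([cv2.resize(i,(400,267)),cv2.resize(j,(400,300))]),alpha=1.4,beta=15))
E
```

```text
[ 0.53838019 -0.03808933  0.00889253] [ -2.05533145 -11.89332888  20.57661304]
```

View pics/c5.png

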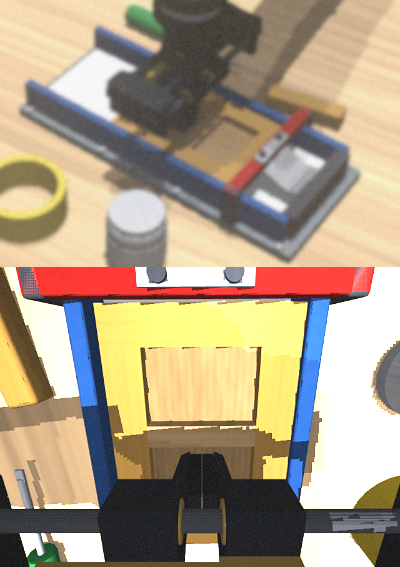

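The frame has moved with the fingers, without slip (crossbar's rear edge still at v ≈ 288). It is down, with its front edge at the red bridge and going under it.

Emit:
{"name": "carry_out", "arguments": {"rows": [[[0.4,0,0],[0,0,0],1],[[0.8,0,0],[0,0,0],1],[[1.2,0,0],[0,0,0],1],[[1.6,0,0],[0,0,0],1],[[2.0,0,0],[0,0,0],1],[[2.4,0,0],[0,0,0],1],[[2.8,0,0],[0,0,0],1],[[3.2,0,0],[0,0,0],1],[[3.6,0,0],[0,0,0],1],[[4.0,0,0],[0,0,0],1]]}}

```text
clock: 8.7
tool_pos: [0.5427, -0.0001, 0.0089]
eef_rot: [0.744, 0.668, -0.002, 0.005]
contact_force: [-1.7, -16.7, 20.0]
opening: 0.006
finger_force: 12.4
```

Emit:
{"name": "carry_out", "arguments": {"rows": [[[0.25,0,0],[0,0,0],1],[[0.5,0,0],[0,0,0],1],[[0.75,0,0],[0,0,0],1],[[1.0,0,0],[0,0,0],1],[[1.25,0,0],[0,0,0],1],[[1.5,0,0],[0,0,0],1]]}}

```text
clock: 9.3
tool_pos: [0.5437, 0.0124, 0.0089]
eef_rot: [0.744, 0.668, -0.003, 0.006]
contact_force: [-2.0, -19.2, 20.8]
opening: 0.003
finger_force: 12.8
```

Emit:
{"name": "carry_out", "arguments": {"rows": [[[0.25,0,0],[0,0,0],1],[[0.5,0,0],[0,0,0],1],[[0.75,0,0],[0,0,0],1],[[0.75,0,0],[0,0,0],1]]}}

```text
clock: 9.7
tool_pos: [0.5445, 0.0213, 0.0089]
eef_rot: [0.744, 0.668, -0.002, 0.005]
contact_force: [-2.7, -16.7, 20.8]
opening: 0.006
finger_force: 12.3
```

```bash
python3 - <<'E'
from h import *
snap('wrist','w5.png');snap('top','t5.png');s=r.get_state();print(s['tool_pos'],s['contact_force'])
j=cv2.imread('pics/w5.png');i=cv2.imread('pics/t5.png')[180:320,180:420]
cv2.imwrite('pics/c6.png',cv2.convertScaleAbs(np.vstack([cv2.resize(i,(480,280)),cv2.resize(j[:,80:560],(480,300)) if 0 else cv2.resize(j,(400,300))[:,:].copy() if 0 else cv2.resize(j,(480,310))]),alpha=1.4,beta=15))
E
```

```text
[0.54452564 0.0212835  0.00882971] [ -2.60435707 -17.55131326  20.27974796]
```

View pics/c6.png

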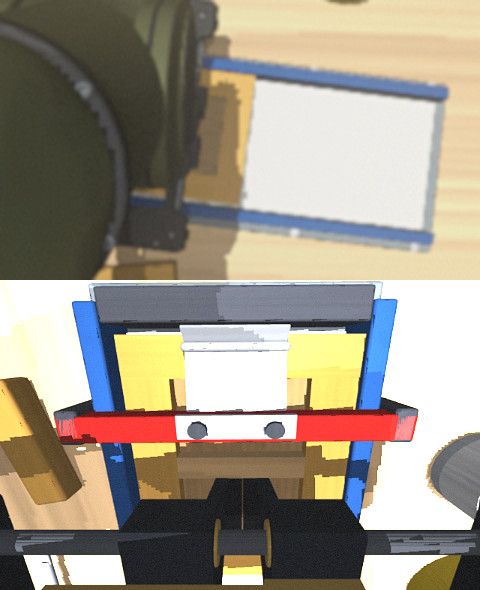

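The top half shows the frame's rear edge at crop (253,75)-(243,203). The wrist half shows the front rail under the bridge and leaf, its front edge at crop v ≈ 334, with a thin strip of bed left before the stop face at v ≈ 322-330.

```bash
python3 - <<'E'
from h import *
d=np.array([.09836,.99515,0]);p=r.get_state()['tool_pos']
S=(c(103,70,.046)+c(76,290,.046))/2
f=px2w('w5.png',325,(334-280)*480/310,.042)
re=(px2w('t5.png',180+253/2,180+75/480*280/2*480/280,.042)+px2w('t5.png',180+243/2,180+203/2,.042))/2
print('stop-front',(S-f)@d,'stop-rear-.16',(S-re)@d-.16,'front-tcp',(f-p)@d, 'stop top from wrist',(px2w('w5.png',325,(322-280)*480/310,.046)-p)@d)
j=cv2.imread('pics/w5.png')[40:130,140:240].mean(1).astype(int) if 0 else cv2.imread('pics/w5.png')[40:110,185:225].mean(1).astype(int)
print([(40+k,*x) for k,x in enumerate(j)][::2])
E
```

```text
stop-front -0.0003660028761865697 stop-rear-.16 0.0016546081185719874 front-tcp 0.09136695346434227 stop top from wrist 0.096490379233822
[(40, np.int64(77), np.int64(69), np.int64(65)), (42, np.int64(76), np.int64(68), np.int64(65)), (44, np.int64(78), np.int64(70), np.int64(65)), (46, np.int64(78), np.int64(70), np.int64(66)), (48, np.int64(79), np.int64(69), np.int64(66)), (50, np.int64(77), np.int64(69), np.int64(66)), (52, np.int64(78), np.int64(70), np.int64(68)), (54, np.int64(78), np.int64(70), np.int64(66)), (56, np.int64(79), np.int64(70), np.int64(67)), (58, np.int64(80), np.int64(70), np.int64(66)), (60, np.int64(81), np.int64(72), np.int64(68)), (62, np.int64(73), np.int64(63), np.int64(61)), (64, np.int64(60), np.int64(52), np.int64(51)), (66, np.int64(26), np.int64(22), np.int64(21)), (68, np.int64(20), np.int64(18), np.int64(16)), (70, np.int64(21), np.int64(19), np.int64(18)), (72, np.int64(18), np.int64(17), np.int64(16)), (74, np.int64(25), np.int64(22), np.int64(21)), (76, np.int64(62), np.int64(57), np.int64(52)), (78, np.int64(66), np.int64(60), np.int64(55)), (80, np.int64(91), np.int64(83), np.int64(75)), (82, np.int64(249), np.int64(245), np.int64(242)), (84, np.int64(225), np.int64(233), np.int64(237)), (86, np.int64(76), np.int64(172), np.int64(223)), (88, np.int64(81), np.int64(173), np.int64(224)), (90, np.int64(79), np.int64(171), np.int64(221)), (92, np.int64(78), np.int64(168), np.int64(218)), (94, np.int64(78), np.int64(167), np.int64(217)), (96, np.int64(76), np.int64(166), np.int64(216)), (98, np.int64(77), np.int64(167), np.int64(218)), (100, np.int64(79), np.int64(169), np.int64(220)), (102, np.int64(79), np.int64(169), np.int64(220)), (104, np.int64(77), np.int64(168), np.int64(219)), (106, np.int64(78), np.int64(168), np.int64(219)), (108, np.int64(79), np.int64(170), np.int64(220))]
```

About 2-5 mm is left, and the fingers now push on the crossbar.

Emit:
{"name": "carry_out", "arguments": {"rows": [[[0.25,0,0],[0,0,0],1],[[0.5,0,0],[0,0,0],1],[[0.75,0,0],[0,0,0],1],[[0.75,0,0],[0,0,0],1],[[0.75,0,0],[0,0,0],1]]}}

```text
clock: 10.3
tool_pos: [0.545, 0.0263, 0.0088]
eef_rot: [0.745, 0.668, -0.003, 0.006]
contact_force: [-2.8, -20.8, 20.6]
opening: 0.004
finger_force: 14.5
```

Emit:
{"name": "carry_out", "arguments": {"rows": [[[0.25,0,0],[0,0,0],1],[[0.5,0,0],[0,0,0],1],[[0.5,0,0],[0,0,0],1],[[0.5,0,0],[0,0,0],1]]}}

```text
clock: 10.7
tool_pos: [0.5451, 0.0263, 0.0089]
eef_rot: [0.746, 0.666, -0.006, 0.008]
contact_force: [-2.3, -28.9, 21.7]
opening: 0.005
finger_force: 18.2
```

```bash
python3 - <<'E'
from h import *
snap('wrist','w6.png');j=cv2.imread('pics/w6.png')
a=j[20:130,185:225].mean(1).astype(int);print([(20+k,*map(int,x)) for k,x in enumerate(a)][34:80:2])
cv2.imwrite('pics/c7.png',cv2.convertScaleAbs(cv2.resize(j[20:260,120:520],None,fx=1.8,fy=1.8),alpha=1.3,beta=20))
E
```

```text
[(54, 79, 70, 66), (56, 80, 70, 67), (58, 78, 69, 66), (60, 77, 69, 65), (62, 77, 69, 66), (64, 79, 70, 67), (66, 80, 70, 67), (68, 79, 70, 67), (70, 76, 69, 66), (72, 77, 70, 67), (74, 79, 70, 67), (76, 80, 71, 67), (78, 81, 71, 68), (80, 81, 71, 69), (82, 67, 59, 56), (84, 48, 40, 36), (86, 39, 84, 115), (88, 70, 153, 200), (90, 81, 174, 225), (92, 79, 170, 221), (94, 77, 168, 219), (96, 77, 167, 217), (98, 76, 166, 216)]
```

View pics/c7.png

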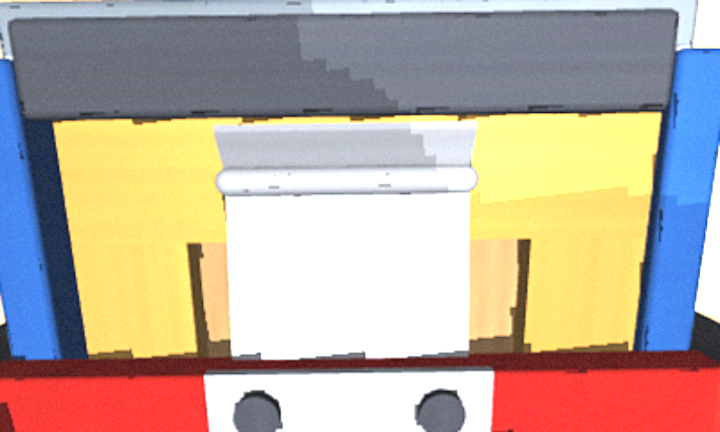

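The frame's front edge now touches the stop face along its whole width, with the leaf resting on the front rail. I ease the push, then lift off.

Emit:
{"name": "carry_out", "arguments": {"rows": [[[-0.4,0,0],[0,0,0],1],[[-0.8,0,0],[0,0,0],1],[[-0.8,0,-0.2],[0,0,0],1],[[-0.8,0,-0.4],[0,0,0],1],[[-0.9,0,-0.6],[0,0,0],1],[[-1.1,0,-0.8],[0,0,0],1],[[-1.4,0,-1.0],[0,0,0],1],[[-1.8,0,-1.2],[0,0,0],1],[[-2.2,0,-1.5],[0,0,0],1],[[-2.4,0,-2.0],[0,0,0],1],[[-2.4,0,-3.0],[0,0,0],1],[[-2.4,0,-4.5],[0,0,0],1]]}}

```text
clock: 11.95
tool_pos: [0.5417, 0.0203, 0.0519]
eef_rot: [0.741, 0.672, -0.0, -0.001]
contact_force: [0.6, 0.2, -0.6]
opening: 0.004
finger_force: 0.0
```

Emit:
{"name": "carry_out", "arguments": {"rows": [[[0,0,-2],[0,0,0],1],[[0,0,-5],[0,0,0],1],[[-3,0,-9],[0,0,0],1],[[-7,0,-12],[0,0,0],1],[[-11,0,-14],[0,0,0],1],[[-13,0,-14],[0,0,0],1],[[-13,0,-14],[0,0,0],1],[[-13,0,-14],[0,0,0],1]]}}

```text
clock: 12.75
tool_pos: [0.5292, -0.1085, 0.1917]
eef_rot: [0.741, 0.672, 0.0, -0.0]
contact_force: [0.7, 0.4, -0.8]
opening: 0.006
finger_force: 0.0
```

```bash
python3 - <<'E'
from h import *
snap('wrist','w7.png');snap('scene','s7.png');s=r.get_state();print(s['tool_pos'],s['contact_force'],s['qd'])
j=cv2.imread('pics/w7.png');i=cv2.imread('pics/s7.png')[150:330,240:480]
cv2.imwrite('pics/c8.png',cv2.convertScaleAbs(np.vstack([cv2.resize(i,(400,300)),cv2.resize(j,(400,300))]),alpha=1.4,beta=15))
E
```

```text
[ 0.52933108 -0.10717087  0.19112225] [-0.79386069  0.69773888  0.33465063] [-0.00677601  0.00563947  0.0017153  -0.00105545  0.00277571  0.00028039
  0.00218045]
```

View pics/c8.png

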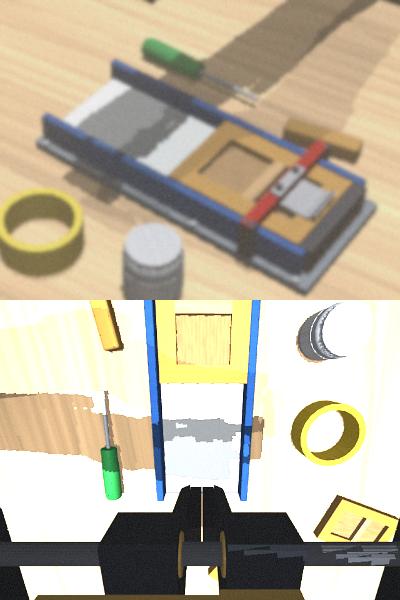

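The frame lies home against the stop under bridge and leaf; other things are where they were. I do one numeric check and hand in.

```bash
python3 - <<'E'
from h import *
d=np.array([.09836,.99515,0]);S=(c(103,70,.046)+c(76,290,.046))/2
print((S-px2w('w7.png',205*1.6,82.5*1.6,.047))@d-.16)
print(r.finish_job())
E
```

```text
-0.006175006354680962
the job is handed in; nothing more can be done
None
```

The frame was pressed down, slid under the bridge and leaf spring to the end stop, and released there; the job is handed in at about 12.8 s. The last wrist view before letting go shows the frame touching the stop along its whole width, and the last views after it show the frame in place and the other things unmoved.

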